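# Seat the torque crank on a hidden spindle and clamp a heat sink

### The job

Clamp the heat sink that lies between the jaws of the small bench clamp. Lift the loose crank onto the square spindle hidden down in the clamp's guard tube, feel for the angle at which it drops fully home, then turn its handle clockwise (seen from above) until the jaws have closed on the heat sink and the crank's torque-limiting arm gives. Leave the crank standing seated in the tube and let go of everything.

Things in the scene. Friction and masses are not known exactly. Their poses are not given: they have to be found in the camera images.
- crank: The loose steel torque crank, about 0.5 kg, 126 mm tall, standing upright on its foot. Origin at the centre of its underside, z up along its turning axis, x from the axis along the arm (while the arm has not given). A round hub 50 mm across, a flat arm 66 to 76 mm above the foot, a square boss on the axis and an upright handle at the arm's end, both above the arm
- crank_foot (a point): Centre of the crank's underside, on the turning axis: the mouth of its square socket, 29 x 29 mm, 33 mm deep. Axes as the crank's; the socket's sides are square to x and y, so it fits the spindle at four angles, 90 degrees apart
- crank_boss (a point): Centre of the crank's square boss, the place to grip it from above: 24 x 24 mm across, 44 mm tall, faces square to the crank's x and y. This point is 22 mm below the boss's top, 22 mm above the arm's top and 98 mm above the foot. Fingers that close across the arm (along y) stay clear of the handle
- crank_handle (a point): Centre of the crank's upright black handle, a freely revolving sleeve 23 mm in diameter and 48 mm tall, 75 mm from the turning axis; this point is 24 mm below the sleeve's top, 26 mm above the arm's top and 102 mm above the foot. It moves with the arm
- clamp: The grey bench clamp, fixed to the worktop. Origin at its underside below the guard tube's axis, z up; its bed runs along -y to the fixed jaw (footprint x -53 to 53, y -183 to 43 mm). Only the tube is higher than 50 mm. Its spindle turns stiffly (0.25 N m), so it stays put under a light press of the crank, and turns clockwise from above to close the jaws
- well_mouth (a point): Centre of the open top of the clamp's upright guard tube, 80 mm above the worktop, 58 mm wide inside, 68 mm outside; axes as the clamp's. In it stands the 26 mm square spindle, its top 6 mm tapered to 20 mm, at an angle that differs each time. Turned wrongly, the crank's foot stops 26 to 33 mm below this mouth (about 7 degrees either way still enter), 59 mm below it when fully home
- heat_sink_center (a point): Centre (half-way up) of the loose finned aluminium heat sink, 60 x 64 x 30 mm, 0.12 kg, that lies on the clamp's bed between the jaws with its 64 mm along the clamp's y
- jaw (a joint): Position of the moving jaw in m, growing as it closes, 12 mm per radian of the spindle. It starts between about -0.006 and 0.001; the jaws are closed on the heat sink at about 0.012
- crank_arm (a joint): Angle in rad by which the crank's arm has given, clockwise relative to its hub: 0 normally, at most 0.5. A spring holds the arm at 0 up to 0.6 N m (8 N at the handle), gives above that with only slightly rising torque, and brings the arm back when the handle is let go. The arm has given once this exceeds 0.15
Not all that is in view belongs to the job. Of the things that look like the crank, the smaller one is meant.

How it is judged:
By the outcome, as a careful person would: the job done as asked, in the order asked, and still so for the second after the job is handed in, with the robot touching nothing.
It also fails if it takes over 67 s, if anything falls off the work surface, if the arm or the gripper's body presses on something with over 40 N, if the wrist force passes 120 N, or if a joint passes its speed limit or range.

### The arm

A 7-joint arm with a two-finger parallel gripper is mounted at the origin on a cart in front of the work surface, level with it; the furniture and walls round the work are solid. World frame = base frame: x ahead of the robot, y to its left, z up, the work surface at z = 0. Lengths are in m, angles in degrees, forces in N, time in s.
With the tool pointing down it reaches from about 0.425 to 0.875 m from the base axis. Payload 8.4 kg.
Tool frame: the origin (TCP) lies at the very end of the fingers, on their centre line; the grasp point (between the pads) lies 19 mm behind it (bot.tcp_to_grasp is the distance from the TCP to the grasp point, in m); z points along the fingers, y is the line along which they close (so a half turn about z gives the same grasp; the last joint's range is limited). The gripper opens to 85 mm and grips with 20 to 120 N. Pads are 22 mm wide; open, the fingers measure 114 mm over their backs; the gripper's body (76 mm by 85 mm) begins 54 mm behind the grasp point. The pads swing forward as they close: fully open they stand 13 mm farther back than shut.
Start: joints at [-78.908, 19.091, 2.286, 83.961, -0.768, 76.965, -3.352], TCP at [0.188, 0.622, 0.199] pointing down, gripper open.
Joint ranges: [-147.57, 147.57], [-21.85, 119.76], [-74.77, 79.35], [14.55, 137.4], [-85.83, 265.84], [4.83, 119.75], [-152.11, 152.11]. Speed limits (degrees/s): [127.2, 127.2, 159.86, 159.86, 180, 180, 180].

### API

Orientations are given as [roll, pitch, yaw] about the fixed x, y, z axes, in that order (R = Rz(yaw) Ry(pitch) Rx(roll)).
In Python, from bench import bot, eyes gives the robot as it stands. The module is installed in compiled form; this text tells all that it offers.
- The arm moves only by the tool jog_arm, never from a script. Its argument "steps" is a list of rows, each an object with "jaw": the opening, from -1 (shut) to 1 (fully open), so that 0 is half open; "dp": the shift along the tool's x, y, z in units of 30 mm (1.0 is 30 mm), a list of three; "delta_rot": the turn, a rotation vector about the tool's x, y, z in degrees, a list of three. A call has 1 to 10 rows; each row shifts and turns the commanded pose from where the row before left it, along the tool's axes as they then stand; what a row does not reach is not made up. A row lasts 1/10 s, in which the tool goes at most 50 mm and 8.59 degrees, less where a joint would pass 70% of its speed; a pose out of reach is approached as far as the arm can. A call is refused whole if a number of a shift passes 1 or a number of a turn 8.59, either way. A call with a gripper value outside its range is refused whole. The fingers move at their own pace and stop on an object; the grip force is fixed at half the most. Time passes only in rows, so rows that do not move let the fingers close. It gives the time, the measured TCP pose, the force, the opening and the grip force at its end, in the units of the state.
- bot.get_obs(): the state, without advancing time (a new reading comes with each control period).
- eyes.get_image(name): name is "scene" or "top" or "wrist"; returns a dict with "color" (480x640x3 uint8, red, green, blue), "intrinsics" (3x3 intrinsics, pixels), "dist_coeffs" ([k1, k2, p1, p2, k3] as OpenCV has them; the pictures are not rectified), "xyz" and "rotation" of the camera in the world. Camera axes: x right, y down, z forward; pixel columns grow to the right and rows downward; lengths in m; the calibration is good to about 2 mm. A picture is of the moment at which its call begins. There is no depth.
- bot.close_job(): hands the job in; it is judged then, once.
The state is a dict: "t": time; "joints": joint angles; "qvel": joint speeds; "tau": joint torques, N m; "tool_pos": TCP position; "eef_rot": TCP orientation; "ft_force": force on the tool from outside, world axes, zero at the start; "ft_torque": the same for the moment, N m; "grip_width": finger opening in m; "gripper_force": force on a finger pad.
Only numpy, scipy, OpenCV 4.12 (cv2) and the standard library are available. Lean on these libraries where they do the work, as an engineer would, in place of code of your own. Each camera call takes 0.05 s, during which the arm holds its last target. There are 200 camera calls.

## Working session

There is one attempt and no reset: what is moved stays moved. The work goes in short steps, Python scripts to look and compute and a tool call to move; the robot and the scene stay as the last step left them, time stands still between calls to the robot, and variables do not carry over. Pictures are saved under pics/ and viewed, at most 12 in all, crops included, and the job is handed in when it is done.

Besides the shell and the picture viewer there is one more tool, called after "Emit:" as name(argument=value, ...), one argument or row to a line, values as JSON. jog_arm: Moves the arm, as the interface text tells. Its arguments: {"type":"object","properties":{"steps":{"type":"array"}},"required":["steps"]}

```bash
mkdir -p pics; python3 - <<'E'
from bench import bot, eyes
import cv2, numpy as np
o=bot.get_obs(); print(o)
for n in ("scene","top"):
    im=eyes.get_image(n); cv2.imwrite(f"pics/{n}0.png",im["color"][:,:,::-1])
    print(n,im["intrinsics"],im["dist_coeffs"],im["xyz"],im["rotation"])
E
```

```text
{'t': 0.0, 'joints': array([-78.90466984,  19.12985089,   2.2846983 ,  84.01152533,
        -0.76647945,  76.96613862,  -3.3522534 ]), 'qvel': array([-0.0023376 , -0.05599562,  0.00727604, -0.10870313, -0.05703967,
        0.00909235,  0.00379821]), 'tau': array([ 2.52665541e-05, -6.58557987e+01,  1.36532228e+00, -4.05554295e+01,
        1.68079213e-02,  1.27789806e-02, -6.43339462e-06]), 'tool_pos': array([0.18753535, 0.62182132, 0.19823888]), 'eef_rot': array([-1.79908008e+02,  7.48163572e-03,  1.63219691e+02]), 'ft_force': array([0.59594953, 0.25077835, 0.54691764]), 'ft_torque': array([-0.0497587 ,  0.01639061,  0.05816953]), 'gripper_force': 0.0, 'grip_width': 0.08560010576678836}
scene [[490.29113719   0.         326.38168498]
 [  0.         490.29113719 246.52926984]
 [  0.           0.           1.        ]] [-0.13149895  0.          0.          0.          0.        ] [ 0.29813953 -0.5688601   0.81816702] [-141.98619664   -0.98466391  -24.50025265]
top [[498.02646332   0.         312.69396597]
 [  0.         498.02646332 237.89123115]
 [  0.           0.           1.        ]] [0.02618039 0.         0.         0.         0.        ] [ 0.42899257 -0.03932898  1.20661849] [-174.72346392   -0.68103459  -90.16628355]
```

View pics/scene0.png

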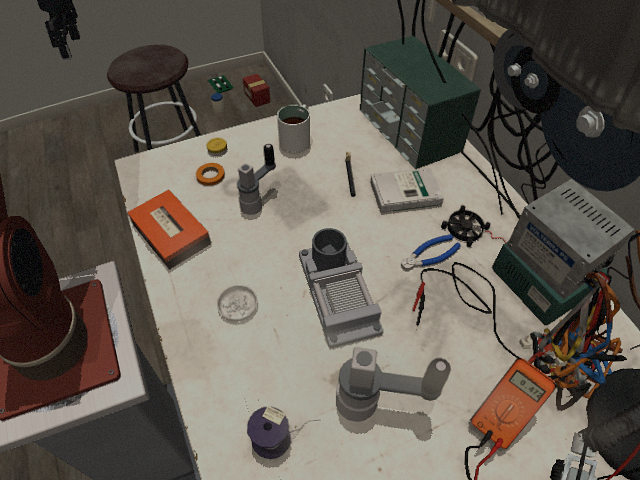

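View pics/top0.png

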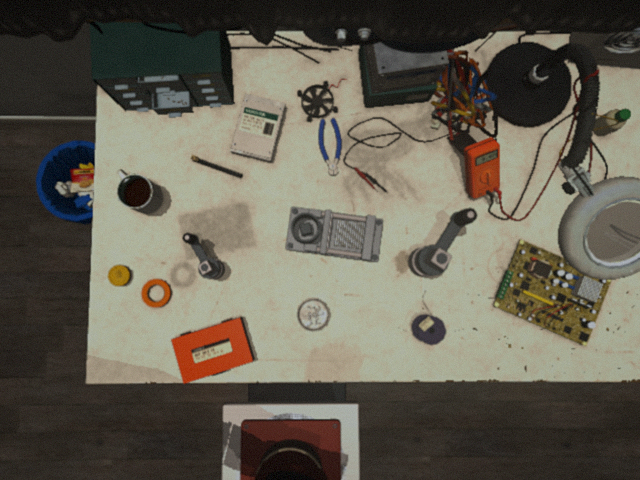

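The scene view shows two crank-like things. Crank A has a black handle and is at scene (250,195), top (208,268). The larger one, B, has a grey handle and is at scene (360,385), top (432,262). By the description I choose A. The clamp tube is at scene (330,248), top (307,230). Next is one close crop to check the choice.

```bash
cat > h.py <<'E'
import numpy as np, cv2
from scipy.spatial.transform import Rotation as R
from bench import bot, eyes
class Cam:
    def __init__(s,n):
        im=eyes.get_image(n); s.im=im; s.K=np.array(im["intrinsics"]); s.d=np.array(im["dist_coeffs"]); s.p=np.array(im["xyz"])
        r=np.array(im["rotation"]); s.R=r if r.shape==(3,3) else R.from_euler('xyz',r,degrees=True).as_matrix()
        s.bgr=im["color"][:,:,::-1].copy()
    def ray(s,uv):
        q=cv2.undistortPoints(np.array([[uv]],float),s.K,s.d)[0,0]
        return s.R@np.array([q[0],q[1],1])
    def at(s,uv,z):
        d=s.ray(uv); return s.p+d*(z-s.p[2])/d[2]
    def proj(s,P):
        rv=cv2.Rodrigues(s.R.T)[0]
        return cv2.projectPoints(np.array(P,float).reshape(-1,1,3),rv,-s.R.T@s.p,s.K,s.d)[0][:,0]
def tri(c1,u1,c2,u2):
    a,b=c1.ray(u1),c2.ray(u2); t=np.linalg.lstsq(np.c_[a,-b],c2.p-c1.p,rcond=None)[0]
    A,B=c1.p+a*t[0],c2.p+b*t[1]; return (A+B)/2,np.linalg.norm(A-B)
E
python3 - <<'E'
from h import *
T=Cam("top");S=Cam("scene")
def crop(c,x,y,w,h): return cv2.resize(c.bgr[y:y+h,x:x+w],(400,300),interpolation=cv2.INTER_CUBIC)
m=np.vstack([np.hstack([crop(T,165,220,80,60),crop(T,280,195,120,90)]),np.hstack([crop(S,210,135,120,90),crop(S,290,220,160,120)])])
cv2.imwrite("pics/crop1.png",m)
E
```

```text
(no output)
```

View pics/crop1.png

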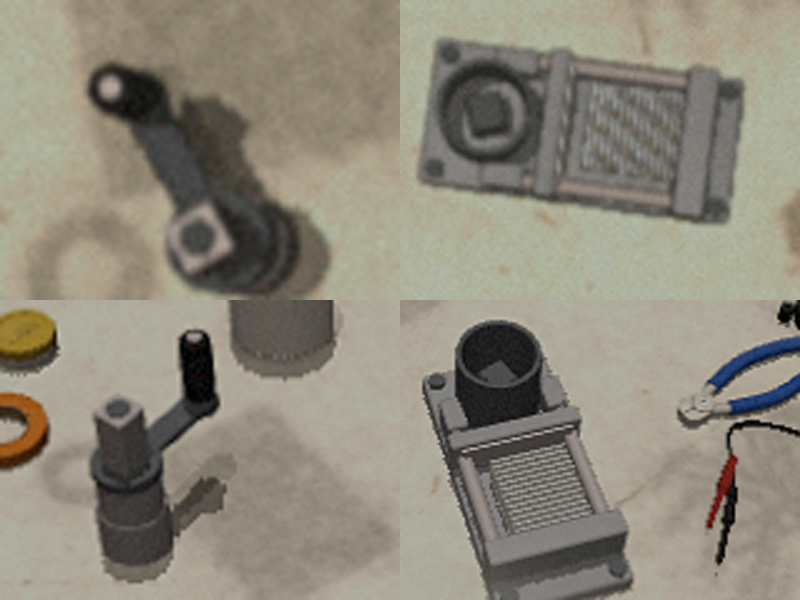

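The crop confirms A: black handle, square boss, round hub. The boss top is at top (205.2,267.6), scene (246,167.7), and the handle top at top (187,237.6). The tube mouth is at top (306,228.6), scene (330,243), with the square spindle visible inside it.

```bash
python3 - <<'E'
from h import *
T=Cam("top");S=Cam("scene")
b=T.at((205.2,267.6),.12);h=T.at((187,237.6),.126);w=T.at((306.1,228.6),.08)
print("boss",b,S.at((246,167.7),.12),tri(T,(205.2,267.6),S,(246,167.7)))
print("handle",h,S.at((268.8,145.8),.126)); v=(h-b)[:2]; print(np.hypot(*v),np.degrees(np.arctan2(v[1],v[0])))
print("well",w,S.at((330,243.2),.08),tri(T,(306.1,228.6),S,(330,243.2)))
# clamp edges from top crop: far ends of bolts (z~.0?)
f=lambda x,y:(280+(x-400)*.3,195+y*.3)
a=T.at(f(450,52),.02);c=T.at(f(733,90),.02);d=T.at(f(433,170),.02);e=T.at(f(716,208),.02)
for p,q in((a,c),(d,e)): v=(q-p)[:2];print(np.hypot(*v),np.degrees(np.arctan2(v[1],v[0]))+90)
o=bot.get_obs();print(o["joints"],o["t"])
W=Cam("wrist");print(W.p,W.im["rotation"],W.K,W.d)
Rt=R.from_euler('xyz',o["eef_rot"],degrees=True).as_matrix();print(Rt.T@(W.p-o["tool_pos"]),R.from_matrix(Rt.T@W.R).as_euler('xyz',degrees=True));print(Rt)
E
```

```text
boss [0.46496787 0.18102543 0.12      ] [0.4687566  0.17898438 0.12      ] (array([0.4670279 , 0.18076379, 0.11883097]), np.float64(0.004163332198523993))
handle [0.52988798 0.22020442 0.126     ] [0.53400093 0.21823672 0.126     ]
0.07582620867133408 31.11078748636957
well [ 0.55426753 -0.03807898  0.08      ] [ 0.55873715 -0.04440148  0.08      ] (array([ 0.55795265, -0.0390722 ,  0.0735823 ]), np.float64(0.006236464286895699))
0.2058433939018374 -7.7916426354306765
0.20448189547268453 -7.78036338998966
[-78.90779207  19.10546678   2.28483237  83.97795046  -0.76670622
  76.96566871  -3.35183775] 0.3
[0.12384613 0.6406667  0.37431195] [1.64675136e+02 7.69829431e-03 7.32053735e+01] [[346.07653817   0.         312.60059419]
 [  0.         346.07653817 235.52636619]
 [  0.           0.           1.        ]] [-0.05245628  0.          0.          0.          0.        ]
[ 0.06634952 -0.00076609 -0.1755139 ] [-1.53220568e+01  2.60593552e-02  9.00181096e+01]
[[-9.57437880e-01  2.88639378e-01 -1.23326741e-04]
 [ 2.88639401e-01  9.57437707e-01 -5.78210462e-04]
 [-4.88166366e-05 -5.89197556e-04 -9.99999825e-01]]
```

```bash
cat >> h.py <<'E'
def plan(P,yaw,n,o=None,start=None):
    """rows of dp(units of 30mm) and turn about tool z, tool pointing down, straight line in n rows"""
    o=o or bot.get_obs(); p,y0=start or (o["tool_pos"],o["eef_rot"][2]); dy=(yaw-y0+180)%360-180
    v=(np.array(P)-p)/n
    for k in range(n):
        a=np.radians(y0+dy*k/n); x=np.array([np.cos(a),np.sin(a),0]);y=np.array([np.sin(a),-np.cos(a),0])
        print(k,[round(float(t/.03),2) for t in (v@x,v@y,-v[2])],round(-dy/n,2))
E
python3 - <<'E'
from h import *
plan((.467,.18,.20),31,18)
E
```

```text
0 [-0.73, -0.63, -0.0] 7.35
1 [-0.81, -0.54, -0.0] 7.35
2 [-0.87, -0.43, -0.0] 7.35
3 [-0.92, -0.31, -0.0] 7.35
4 [-0.95, -0.19, -0.0] 7.35
5 [-0.97, -0.07, -0.0] 7.35
6 [-0.97, 0.05, -0.0] 7.35
7 [-0.95, 0.18, -0.0] 7.35
8 [-0.92, 0.3, -0.0] 7.35
9 [-0.88, 0.41, -0.0] 7.35
10 [-0.82, 0.52, -0.0] 7.35
11 [-0.74, 0.62, -0.0] 7.35
12 [-0.66, 0.71, -0.0] 7.35
13 [-0.56, 0.79, -0.0] 7.35
14 [-0.46, 0.85, -0.0] 7.35
15 [-0.34, 0.91, -0.0] 7.35
16 [-0.22, 0.94, -0.0] 7.35
17 [-0.1, 0.96, -0.0] 7.35
```

Emit:
jog_arm(
  steps=[
    {"jaw": 1, "dp": [-0.73, -0.63, 0], "delta_rot": [0, 0, 7.35]},
    {"jaw": 1, "dp": [-0.81, -0.54, 0], "delta_rot": [0, 0, 7.35]},
    {"jaw": 1, "dp": [-0.87, -0.43, 0], "delta_rot": [0, 0, 7.35]},
    {"jaw": 1, "dp": [-0.92, -0.31, 0], "delta_rot": [0, 0, 7.35]},
    {"jaw": 1, "dp": [-0.95, -0.19, 0], "delta_rot": [0, 0, 7.35]},
    {"jaw": 1, "dp": [-0.97, -0.07, 0], "delta_rot": [0, 0, 7.35]},
    {"jaw": 1, "dp": [-0.97, 0.05, 0], "delta_rot": [0, 0, 7.35]},
    {"jaw": 1, "dp": [-0.95, 0.18, 0], "delta_rot": [0, 0, 7.35]},
    {"jaw": 1, "dp": [-0.92, 0.3, 0], "delta_rot": [0, 0, 7.35]},
    {"jaw": 1, "dp": [-0.88, 0.41, 0], "delta_rot": [0, 0, 7.35]},
  ],
)

```text
t: 1.35
tool_pos: [0.3437, 0.3755, 0.1993]
eef_rot: [180.0, -0.0, 89.4]
ft_force: [1.0, -0.0, -0.1]
grip_width: 0.0855
gripper_force: 0.0
```

Emit:
jog_arm(
  steps=[
    {"jaw": 1, "dp": [-0.82, 0.52, 0], "delta_rot": [0, 0, 7.35]},
    {"jaw": 1, "dp": [-0.74, 0.62, 0], "delta_rot": [0, 0, 7.35]},
    {"jaw": 1, "dp": [-0.66, 0.71, 0], "delta_rot": [0, 0, 7.35]},
    {"jaw": 1, "dp": [-0.56, 0.79, 0], "delta_rot": [0, 0, 7.35]},
    {"jaw": 1, "dp": [-0.46, 0.85, 0], "delta_rot": [0, 0, 7.35]},
    {"jaw": 1, "dp": [-0.34, 0.91, 0], "delta_rot": [0, 0, 7.35]},
    {"jaw": 1, "dp": [-0.22, 0.94, 0], "delta_rot": [0, 0, 7.35]},
    {"jaw": 1, "dp": [-0.1, 0.96, 0], "delta_rot": [0, 0, 7.35]},
    {"jaw": 1, "dp": [0, 0, 0], "delta_rot": [0, 0, 0]},
  ],
)

```text
t: 2.25
tool_pos: [0.4691, 0.1761, 0.1995]
eef_rot: [179.9, -0.0, 30.4]
ft_force: [-0.1, 0.3, 0.9]
grip_width: 0.0855
gripper_force: 0.0
```

```bash
python3 - <<'E'
from h import *
o=bot.get_obs(); print(o["tool_pos"],o["eef_rot"],o["joints"],o["ft_force"])
W=Cam("wrist");cv2.imwrite("pics/w1.png",W.bgr); print(W.proj([(.467,.18,.12),(.53,.219,.126)]))
E
```

```text
[0.46913519 0.17612945 0.19947779] [ 1.79940979e+02 -3.98006893e-02  3.03595286e+01] [-55.88279213   0.64044653  30.75412343 105.54693389  -0.28352004
  73.85785234 -84.69214395] [-0.09534612  0.28885857  0.93956812]
[[305.67010154 231.40221356]
 [302.32312416 129.9766681 ]]
```

View pics/w1.png

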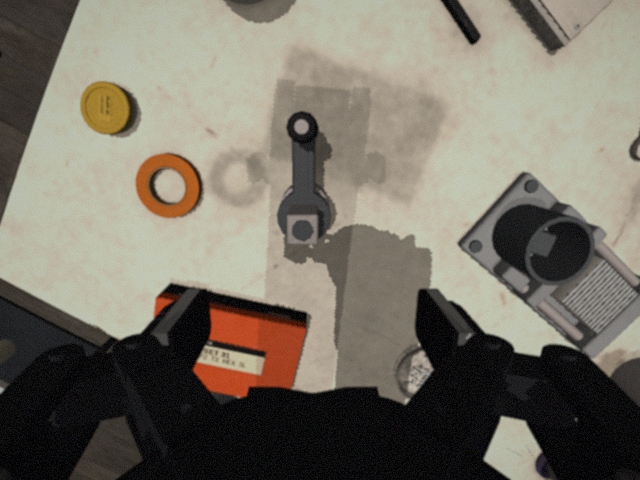

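The wrist view shows the crank's boss top at (303,230) and its handle top at (302,127). The tube is at (555,250).

```bash
python3 - <<'E'
from h import *
W=Cam("wrist")
b=W.at((302.7,229.8),.12);h=W.at((302.2,126.5),.126);v=(h-b)[:2]
print(b,h,np.hypot(*v),np.degrees(np.arctan2(v[1],v[0])))
# boss top outline angle
g=W.bgr[205:250,280:325]; m=(cv2.cvtColor(g,cv2.COLOR_BGR2GRAY)>0)
gr=cv2.cvtColor(g,cv2.COLOR_BGR2GRAY); print(gr[::3,::3])
print("well",W.at((559,251),.08))
plan((b[0],b[1],.084),np.degrees(np.arctan2(v[1],v[0])),6)
E
```

```text
[0.46576897 0.18481515 0.12      ] [0.53052111 0.222835   0.126     ] 0.07508894557066861 30.419741678159653
[[167  82  68  69  68  58  61  62  60  57  56  63  59  60  65]
 [159  72  71  72  67  58  58  58  60  57  53  56  54  47  72]
 [131  68  71  67  59  64  57  68  57  59  63  58  58  52  35]
 [ 95  68  62  68  76  76  82  79  77  78  74  79  79  73  28]
 [107  69  70  80 134 137 136 140 139 137 130 137 138 123  37]
 [119  68  63  80 134 133 136 120  94  97 111 143 136 121  40]
 [133  68  64  78 134 135  90  59  70  65  69 101 133 122  43]
 [166  76  61  80 133 121  62  69  62  73  68  70 118 121  43]
 [171 120  70  82 133  98  66  69  64  66  67  66 114 123  34]
 [154 163  74  78 132  95  70  61  70  62  69  61  94 121  39]
 [168 169 143  70 130 116  68  71  67  65  67  66 128 119  38]
 [176 136  93  90 126 128 109  67  64  65  75 106 127 118  64]
 [166 161  87  93 129 130 134 129 125  96 129 132 127 111  82]
 [168 151  91  88  95  97 100 105 105 102 122 113 115  97  91]
 [169 147  85  86  91  88  89  82  85  78 158 117  85  88  95]]
well [ 0.55937652 -0.0320789   0.08      ]
0 [0.01, -0.03, 0.64] 0.08
1 [0.01, -0.03, 0.64] 0.08
2 [0.01, -0.03, 0.64] 0.08
3 [0.01, -0.03, 0.64] 0.08
4 [0.01, -0.03, 0.64] 0.08
5 [0.01, -0.03, 0.64] 0.08
```

Emit:
jog_arm(
  steps=[
    {"jaw": 1, "dp": [0.03, -0.26, 0.64], "delta_rot": [0, 0, 0]},
    {"jaw": 1, "dp": [0, 0, 0.64], "delta_rot": [0, 0, 0]},
    {"jaw": 1, "dp": [0, 0, 0.64], "delta_rot": [0, 0, 0]},
    {"jaw": 1, "dp": [0, 0, 0.64], "delta_rot": [0, 0, 0]},
    {"jaw": 1, "dp": [0, 0, 0.64], "delta_rot": [0, 0, 0]},
    {"jaw": 1, "dp": [0, 0, 0.64], "delta_rot": [0, 0, 0]},
    {"jaw": 0, "dp": [0, 0, 0], "delta_rot": [0, 0, 0]},
    {"jaw": -1, "dp": [0, 0, 0], "delta_rot": [0, 0, 0]},
    {"jaw": -1, "dp": [0, 0, 0], "delta_rot": [0, 0, 0]},
    {"jaw": -1, "dp": [0, 0, 0], "delta_rot": [0, 0, 0]},
  ],
)

```text
t: 3.35
tool_pos: [0.4645, 0.1878, 0.085]
eef_rot: [-180.0, -0.1, 31.0]
ft_force: [1.0, -1.4, 1.4]
grip_width: 0.0278
gripper_force: 0.9
```

Emit:
jog_arm(
  steps=[
    {"jaw": -1, "dp": [0, 0, 0], "delta_rot": [0, 0, 0]},
    {"jaw": -1, "dp": [0, 0, 0], "delta_rot": [0, 0, 0]},
    {"jaw": -1, "dp": [0, 0, 0], "delta_rot": [0, 0, 0]},
  ],
)

```text
t: 3.65
tool_pos: [0.4651, 0.1874, 0.0852]
eef_rot: [180.0, -0.1, 30.9]
ft_force: [0.2, -0.5, 6.5]
grip_width: 0.0208
gripper_force: 58.6
```

Emit:
jog_arm(
  steps=[
    {"jaw": -1, "dp": [0, 0, -0.5], "delta_rot": [0, 0, 0]},
    {"jaw": -1, "dp": [0, 0, -0.8], "delta_rot": [0, 0, 0]},
    {"jaw": -1, "dp": [0, 0, -0.9], "delta_rot": [0, 0, 0]},
    {"jaw": -1, "dp": [0, 0, -0.9], "delta_rot": [0, 0, 0]},
    {"jaw": -1, "dp": [0, 0, -0.6], "delta_rot": [0, 0, 0]},
    {"jaw": -1, "dp": [-0.4, 0.8, 0], "delta_rot": [0, 0, 0]},
    {"jaw": -1, "dp": [-0.5, 1, 0], "delta_rot": [0, 0, 0]},
    {"jaw": -1, "dp": [-0.5, 1, 0], "delta_rot": [0, 0, 0]},
    {"jaw": -1, "dp": [-0.5, 1, 0], "delta_rot": [0, 0, 0]},
    {"jaw": -1, "dp": [-0.5, 1, 0], "delta_rot": [0, 0, 0]},
  ],
)

```text
t: 4.65
tool_pos: [0.4754, 0.0253, 0.1946]
eef_rot: [-180.0, 0.0, 30.9]
ft_force: [0.6, 0.8, -3.9]
grip_width: 0.021
gripper_force: 59.3
```

Emit:
jog_arm(
  steps=[
    {"jaw": -1, "dp": [-0.5, 0.8, 0], "delta_rot": [0, 0, 0]},
    {"jaw": -1, "dp": [0, 0, 0], "delta_rot": [0, 0, 0]},
    {"jaw": -1, "dp": [0, 0, 0], "delta_rot": [0, 0, 0]},
    {"jaw": -1, "dp": [0, 0, 0], "delta_rot": [0, 0, 0]},
  ],
)

```text
t: 5.05
tool_pos: [0.4753, -0.0007, 0.1947]
eef_rot: [-180.0, 0.0, 31.0]
ft_force: [-0.8, 0.0, -5.5]
grip_width: 0.0213
gripper_force: 59.4
```

```bash
python3 - <<'E'
from h import *
o=bot.get_obs(); print(o["tool_pos"],o["eef_rot"],o["ft_force"],o["qvel"])
W=Cam("wrist");cv2.imwrite("pics/w2.png",W.bgr)
E
```

```text
[ 0.47527953 -0.00072691  0.19468804] [-1.79967716e+02  2.37617415e-02  3.09836338e+01] [-0.8222908   0.0077913  -5.49121717] [-0.39564495  0.21619764 -0.31423892 -0.1606167   0.17274477 -0.04525151
  0.05069015]
```

View pics/w2.png

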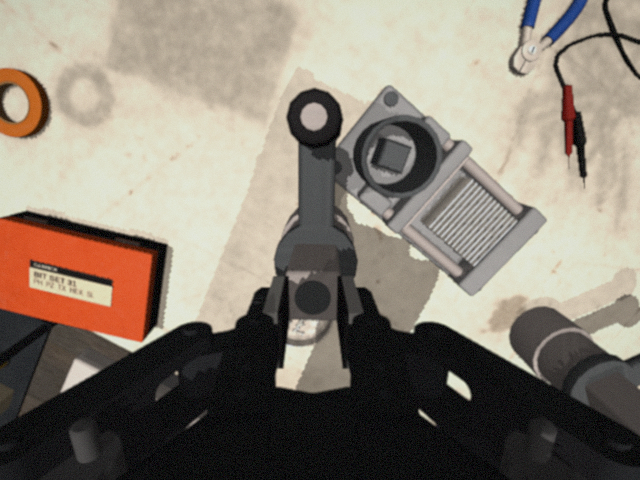

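The crank is held, with its handle top at (315,118) and boss at (314,295). The tube's outer rim is around (397,156), and the square spindle's top is at about (391,154).

```bash
python3 - <<'E'
from h import *
b=cv2.imread("pics/w2.png")[100:214,342:456]; g=cv2.cvtColor(b,cv2.COLOR_BGR2GRAY)
g=cv2.createCLAHE(3,(2,2)).apply(cv2.resize(g,(570,570),interpolation=cv2.INTER_CUBIC))
cv2.imwrite("pics/w2c.png",g)
E
```

```text
(no output)
```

View pics/w2c.png

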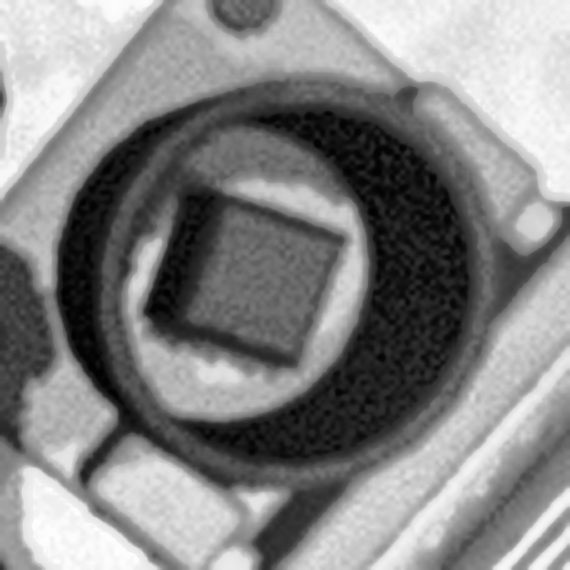

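The crop (5x) shows the rim centre at px (401,156.3). The spindle's top corners are at px (386.4,139.6), (411,147.6), (402,173) and (378.6,166).

```bash
python3 - <<'E'
from h import *
W=Cam("wrist"); o=bot.get_obs(); print(o["tool_pos"],o["eef_rot"])
w=W.at((401,156.3),.08); print("well",w)
C=np.array([W.at(c,.054) for c in((386.4,139.6),(411,147.6),(402,173),(378.6,166))])
print("spindle centre",C.mean(0)); 
for i in range(4):
    e=(C[(i+1)%4]-C[i])[:2]; print(np.hypot(*e),np.degrees(np.arctan2(e[1],e[0]))%90)
# crank in hand
z0=o["tool_pos"][2]-.0852
h=W.at((314.5,118),z0+.126); b=W.at((314,296),z0+.12); v=(h-b)[:2]
print("handle",h,"boss",b,np.hypot(*v),np.degrees(np.arctan2(v[1],v[0])))
E
```

```text
[ 0.47544645 -0.00062808  0.1947433 ] [-1.79991710e+02  2.63732537e-02  3.10176975e+01]
well [ 0.56008659 -0.03540752  0.08      ]
spindle centre [ 0.55920609 -0.03671886  0.054     ]
0.02340576989621335 14.180661426775572
0.023484385211481267 14.473808471249896
0.022468348898457273 15.074557427415769
0.023858174850512278 16.727851255587566
handle [0.54046255 0.03669741 0.2355433 ] boss [ 0.47639772 -0.00168196  0.2295433 ] 0.07468118199388522 30.92459806782945
```

Emit:
jog_arm(
  steps=[
    {"jaw": -1, "dp": [0.5, 0.6, 0], "delta_rot": [0, 0, 0]},
    {"jaw": -1, "dp": [0.5, 0.7, 0], "delta_rot": [0, 0, 0]},
    {"jaw": -1, "dp": [0.5, 0.7, 0], "delta_rot": [0, 0, 0]},
    {"jaw": -1, "dp": [0.3, 0.41, 0], "delta_rot": [0, 0, 0]},
    {"jaw": -1, "dp": [0, 0, 0], "delta_rot": [0, 0, 8]},
    {"jaw": -1, "dp": [0, 0, 0], "delta_rot": [0, 0, 8]},
    {"jaw": -1, "dp": [0, 0, 0.5], "delta_rot": [0, 0, 0]},
    {"jaw": -1, "dp": [0, 0, 0.2], "delta_rot": [0, 0, 0]},
    {"jaw": -1, "dp": [0, 0, 0], "delta_rot": [0, 0, 0]},
    {"jaw": -1, "dp": [0, 0, 0], "delta_rot": [0, 0, 0]},
  ],
)

```text
t: 6.15
tool_pos: [0.5589, -0.0357, 0.1736]
eef_rot: [-180.0, 0.0, 15.1]
ft_force: [0.1, -0.3, -5.2]
grip_width: 0.0209
gripper_force: 59.6
```

```bash
python3 - <<'E'
from h import *
o=bot.get_obs(); print(o["t"],o["tool_pos"],o["eef_rot"],o["ft_force"],o["ft_torque"],o["joints"])
S=Cam("scene"); T=Cam("top")
f=lambda c,x,y:cv2.resize(c.bgr[y:y+90,x:x+120],(400,300),interpolation=cv2.INTER_CUBIC)
cv2.imwrite("pics/s2.png",np.hstack([f(S,280,170),f(T,260,170)]))
E
```

```text
6.15 [ 0.55887126 -0.03569179  0.17362872] [-1.79997225e+02  3.84521412e-02  1.50548117e+01] [ 0.13821803 -0.27215199 -5.22093529] [0.05464835 0.00691156 0.06142856] [-42.38436359  11.80578658  47.76968205 100.57434399  -9.17112847
  71.68750132 -67.2604671 ]
```

View pics/s2.png

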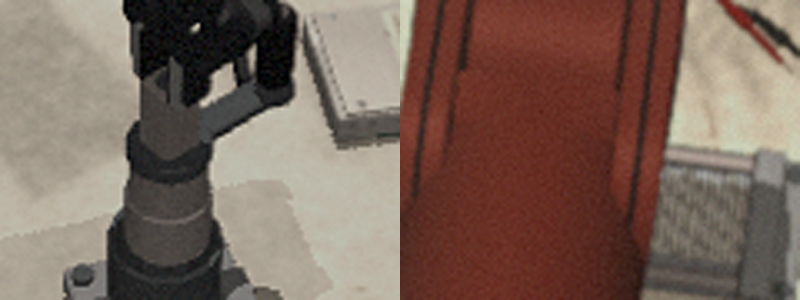

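The foot is centred just above the tube mouth (scene crop at about (170,255)). I'll descend gently.

Emit:
jog_arm(
  steps=[
    {"jaw": -1, "dp": [0, 0, 0.25], "delta_rot": [0, 0, 0]},
    {"jaw": -1, "dp": [0, 0, 0.25], "delta_rot": [0, 0, 0]},
    {"jaw": -1, "dp": [0, 0, 0.25], "delta_rot": [0, 0, 0]},
    {"jaw": -1, "dp": [0, 0, 0.25], "delta_rot": [0, 0, 0]},
    {"jaw": -1, "dp": [0, 0, 0], "delta_rot": [0, 0, 0]},
  ],
)

```text
t: 6.75
tool_pos: [0.5581, -0.0358, 0.1423]
eef_rot: [-180.0, 0.1, 14.9]
ft_force: [-0.0, 0.7, -6.0]
grip_width: 0.021
gripper_force: 59.9
```

Emit:
jog_arm(
  steps=[
    {"jaw": -1, "dp": [0, 0, 0.15], "delta_rot": [0, 0, 0]},
    {"jaw": -1, "dp": [0, 0, 0.15], "delta_rot": [0, 0, 0]},
    {"jaw": -1, "dp": [0, 0, 0.1], "delta_rot": [0, 0, 0]},
    {"jaw": -1, "dp": [0, 0, 0], "delta_rot": [0, 0, 0]},
  ],
)

```text
t: 7.15
tool_pos: [0.5588, -0.0354, 0.1314]
eef_rot: [-180.0, 0.0, 14.9]
ft_force: [-0.9, 2.6, -6.0]
grip_width: 0.0211
gripper_force: 60.0
```

The foot is about 34 mm below the mouth without resistance, so the square has entered. I'll continue down.

Emit:
jog_arm(
  steps=[
    {"jaw": -1, "dp": [0, 0, 0.15], "delta_rot": [0, 0, 0]},
    {"jaw": -1, "dp": [0, 0, 0.15], "delta_rot": [0, 0, 0]},
    {"jaw": -1, "dp": [0, 0, 0.15], "delta_rot": [0, 0, 0]},
    {"jaw": -1, "dp": [0, 0, 0.15], "delta_rot": [0, 0, 0]},
    {"jaw": -1, "dp": [0, 0, 0], "delta_rot": [0, 0, 0]},
  ],
)

```text
t: 7.65
tool_pos: [0.5586, -0.0358, 0.1131]
eef_rot: [-180.0, 0.1, 14.9]
ft_force: [-0.3, 3.5, -7.0]
grip_width: 0.0209
gripper_force: 59.9
```

Emit:
jog_arm(
  steps=[
    {"jaw": -1, "dp": [0, 0, 0.13], "delta_rot": [0, 0, 0]},
    {"jaw": -1, "dp": [0, 0, 0.1], "delta_rot": [0, 0, 0]},
    {"jaw": -1, "dp": [0, 0, 0.05], "delta_rot": [0, 0, 0]},
    {"jaw": -1, "dp": [0, 0, 0], "delta_rot": [0, 0, 0]},
  ],
)

```text
t: 8.05
tool_pos: [0.5593, -0.0359, 0.1058]
eef_rot: [-180.0, -0.0, 14.9]
ft_force: [-1.5, 4.1, -0.0]
grip_width: 0.0209
gripper_force: 60.9
```

The crank is seated: the foot is about 21 mm above the worktop and the weight is off the wrist. I'll open the gripper, slide along the arm to straddle the handle, and grip it.

Emit:
jog_arm(
  steps=[
    {"jaw": 0, "dp": [0, 0, 0], "delta_rot": [0, 0, 0]},
    {"jaw": 1, "dp": [0, 0, 0], "delta_rot": [0, 0, 0]},
    {"jaw": 1, "dp": [0, 0, 0], "delta_rot": [0, 0, 0]},
    {"jaw": 1, "dp": [0, 0, 0], "delta_rot": [0, 0, 0]},
    {"jaw": 1, "dp": [0, 0, -0.05], "delta_rot": [0, 0, 0]},
    {"jaw": 1, "dp": [0, 0, 0], "delta_rot": [0, 0, 0]},
  ],
)

```text
t: 8.65
tool_pos: [0.5593, -0.036, 0.1073]
eef_rot: [180.0, -0.0, 14.9]
ft_force: [0.2, 0.4, 0.2]
grip_width: 0.0854
gripper_force: 0.0
```

```bash
python3 - <<'E'
from h import *
o=bot.get_obs(); print(o["t"],o["tool_pos"],o["eef_rot"],o["ft_force"],o["grip_width"])
W=Cam("wrist");cv2.imwrite("pics/w3.png",W.bgr)
E
```

```text
8.65 [ 0.55930275 -0.03600091  0.10729489] [ 1.79987955e+02 -2.09518828e-02  1.49159688e+01] [0.23557893 0.40595252 0.19614219] 0.08535190452104588
```

View pics/w3.png

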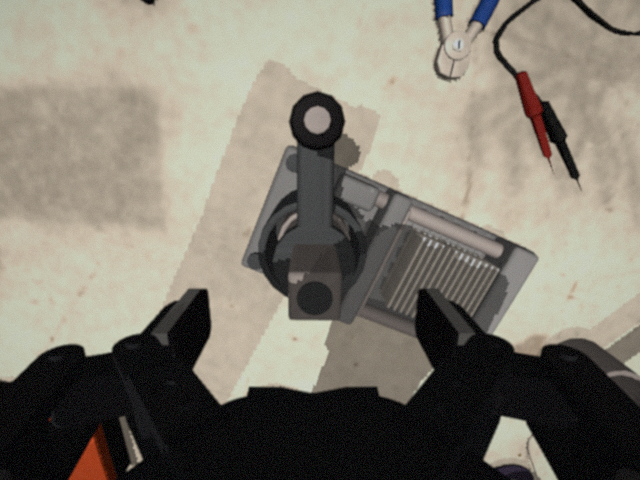

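The crank stands upright in the tube: boss at (315,296), handle at (317,118), fingers open and clear on both sides.

```bash
python3 - <<'E'
from h import *
W=Cam("wrist"); b=W.at((315,296),.141);h=W.at((317.3,118),.147);v=(h-b)[:2]
print(b,h,np.hypot(*v),np.degrees(np.arctan2(v[1],v[0])))
E
```

```text
[ 0.55979536 -0.03778087  0.141     ] [ 0.63267174 -0.01909608  0.147     ] 0.07523355280844554 14.38031477984513
```

Emit:
jog_arm(
  steps=[
    {"jaw": 1, "dp": [0.6, 0, 0], "delta_rot": [0, 0, 0]},
    {"jaw": 1, "dp": [1, 0, 0], "delta_rot": [0, 0, 0]},
    {"jaw": 1, "dp": [0.9, 0, 0], "delta_rot": [0, 0, 0]},
    {"jaw": 0, "dp": [0, 0, 0], "delta_rot": [0, 0, 0]},
    {"jaw": -1, "dp": [0, 0, 0], "delta_rot": [0, 0, 0]},
    {"jaw": -1, "dp": [0, 0, 0], "delta_rot": [0, 0, 0]},
    {"jaw": -1, "dp": [0, 0, 0], "delta_rot": [0, 0, 0]},
    {"jaw": -1, "dp": [0, 0, 0], "delta_rot": [0, 0, 0]},
    {"jaw": -1, "dp": [0, 0, 0], "delta_rot": [0, 0, 0]},
  ],
)

```text
t: 9.65
tool_pos: [0.6314, -0.0168, 0.1073]
eef_rot: [-180.0, -0.0, 14.9]
ft_force: [0.2, -0.6, 0.9]
grip_width: 0.0181
gripper_force: 58.5
```

```bash
python3 -c "
import numpy as np
f=np.radians(np.arange(0,127,6))
for i in range(len(f)-1): print(i*6+6,np.round(2.5*np.diff(np.cos(f[i:i+2]))[0],2),np.round(2.5*np.diff(np.sin(f[i:i+2]))[0],2))"
```

```text
6 -0.01 0.26
12 -0.04 0.26
18 -0.07 0.25
24 -0.09 0.24
30 -0.12 0.23
36 -0.14 0.22
42 -0.16 0.2
48 -0.19 0.19
54 -0.2 0.16
60 -0.22 0.14
66 -0.23 0.12
72 -0.24 0.09
78 -0.25 0.07
84 -0.26 0.04
90 -0.26 0.01
96 -0.26 -0.01
102 -0.26 -0.04
108 -0.25 -0.07
114 -0.24 -0.09
120 -0.23 -0.12
126 -0.22 -0.14
```

Emit:
jog_arm(
  steps=[
    {"jaw": -1, "dp": [-0.01, 0.26, 0], "delta_rot": [0, 0, 0]},
    {"jaw": -1, "dp": [-0.04, 0.26, 0], "delta_rot": [0, 0, 0]},
    {"jaw": -1, "dp": [-0.07, 0.25, 0], "delta_rot": [0, 0, 0]},
    {"jaw": -1, "dp": [-0.09, 0.24, 0], "delta_rot": [0, 0, 0]},
    {"jaw": -1, "dp": [-0.12, 0.23, 0], "delta_rot": [0, 0, 0]},
    {"jaw": -1, "dp": [0, 0, 0], "delta_rot": [0, 0, 0]},
  ],
)

```text
t: 10.25
tool_pos: [0.6315, -0.057, 0.1073]
eef_rot: [180.0, -0.0, 14.8]
ft_force: [1.6, 0.9, 3.2]
grip_width: 0.018
gripper_force: 59.1
```

Emit:
jog_arm(
  steps=[
    {"jaw": -1, "dp": [-0.14, 0.22, 0], "delta_rot": [0, 0, 0]},
    {"jaw": -1, "dp": [-0.16, 0.2, 0], "delta_rot": [0, 0, 0]},
    {"jaw": -1, "dp": [-0.19, 0.19, 0], "delta_rot": [0, 0, 0]},
  ],
)

```text
t: 10.55
tool_pos: [0.6223, -0.0771, 0.1073]
eef_rot: [180.0, -0.0, 14.9]
ft_force: [3.1, 1.8, 3.4]
grip_width: 0.0179
gripper_force: 59.3
```

Emit:
jog_arm(
  steps=[
    {"jaw": -1, "dp": [0, 0, 0], "delta_rot": [0, 0, 0]},
  ],
)

```text
t: 10.65
tool_pos: [0.6214, -0.0784, 0.1072]
eef_rot: [180.0, 0.0, 14.8]
ft_force: [2.5, 0.4, 5.0]
grip_width: 0.0179
gripper_force: 59.3
```

Emit:
jog_arm(
  steps=[
    {"jaw": -1, "dp": [-0.2, 0.16, 0], "delta_rot": [0, 0, 0]},
    {"jaw": -1, "dp": [-0.22, 0.14, 0], "delta_rot": [0, 0, 0]},
  ],
)

```text
t: 10.85
tool_pos: [0.6127, -0.0887, 0.1073]
eef_rot: [180.0, -0.1, 14.9]
ft_force: [3.7, 1.5, 5.7]
grip_width: 0.0181
gripper_force: 59.3
```

Emit:
jog_arm(
  steps=[
    {"jaw": -1, "dp": [-0.23, 0.12, 0], "delta_rot": [0, 0, 0]},
  ],
)

```text
t: 10.95
tool_pos: [0.6066, -0.0944, 0.1073]
eef_rot: [180.0, -0.0, 14.9]
ft_force: [4.6, 1.5, 5.1]
grip_width: 0.0183
gripper_force: 59.3
```

Emit:
jog_arm(
  steps=[
    {"jaw": -1, "dp": [0, 0, 0], "delta_rot": [0, 0, 0]},
  ],
)

```text
t: 11.05
tool_pos: [0.6057, -0.0952, 0.1072]
eef_rot: [180.0, 0.0, 14.8]
ft_force: [1.6, -0.6, 6.3]
grip_width: 0.0178
gripper_force: 59.4
```

Emit:
jog_arm(
  steps=[
    {"jaw": -1, "dp": [-0.24, 0.09, 0], "delta_rot": [0, 0, 0]},
  ],
)

```text
t: 11.15
tool_pos: [0.6012, -0.0982, 0.1074]
eef_rot: [179.9, -0.1, 15.0]
ft_force: [4.7, -0.8, 5.1]
grip_width: 0.0176
gripper_force: 59.4
```

Emit:
jog_arm(
  steps=[
    {"jaw": -1, "dp": [-0.25, 0.07, 0], "delta_rot": [0, 0, 0]},
  ],
)

```text
t: 11.25
tool_pos: [0.594, -0.1026, 0.1073]
eef_rot: [179.9, -0.1, 14.9]
ft_force: [3.9, -0.5, 5.1]
grip_width: 0.0181
gripper_force: 59.4
```

Emit:
jog_arm(
  steps=[
    {"jaw": -1, "dp": [0, 0, 0], "delta_rot": [0, 0, 0]},
  ],
)

```text
t: 11.35
tool_pos: [0.5931, -0.1031, 0.1072]
eef_rot: [180.0, 0.0, 14.9]
ft_force: [3.2, -0.6, 5.6]
grip_width: 0.0182
gripper_force: 59.5
```

Emit:
jog_arm(
  steps=[
    {"jaw": -1, "dp": [-0.26, 0.04, 0], "delta_rot": [0, 0, 0]},
  ],
)

```text
t: 11.45
tool_pos: [0.5875, -0.1055, 0.1074]
eef_rot: [179.9, -0.1, 15.0]
ft_force: [4.2, -0.7, 6.0]
grip_width: 0.0178
gripper_force: 59.4
```

Emit:
jog_arm(
  steps=[
    {"jaw": -1, "dp": [-0.26, 0.01, 0], "delta_rot": [0, 0, 0]},
  ],
)

```text
t: 11.55
tool_pos: [0.5796, -0.1084, 0.1074]
eef_rot: [179.9, -0.1, 14.9]
ft_force: [4.3, -2.5, 5.4]
grip_width: 0.0183
gripper_force: 59.4
```

Emit:
jog_arm(
  steps=[
    {"jaw": -1, "dp": [0, 0, 0], "delta_rot": [0, 0, 0]},
  ],
)

```text
t: 11.65
tool_pos: [0.5788, -0.1085, 0.1074]
eef_rot: [179.9, -0.0, 14.9]
ft_force: [3.7, -2.7, 5.8]
grip_width: 0.0183
gripper_force: 59.5
```

Emit:
jog_arm(
  steps=[
    {"jaw": -1, "dp": [-0.26, -0.01, 0], "delta_rot": [0, 0, 0]},
  ],
)

```text
t: 11.75
tool_pos: [0.5734, -0.1096, 0.1077]
eef_rot: [179.9, -0.2, 15.0]
ft_force: [10.5, -1.0, 4.2]
grip_width: 0.0184
gripper_force: 59.2
```

Emit:
jog_arm(
  steps=[
    {"jaw": -1, "dp": [-0.26, -0.04, 0], "delta_rot": [0, 0, 0]},
  ],
)

```text
t: 11.85
tool_pos: [0.566, -0.1106, 0.1079]
eef_rot: [179.8, -0.2, 14.9]
ft_force: [12.2, -1.4, 1.8]
grip_width: 0.0181
gripper_force: 59.0
```

Emit:
jog_arm(
  steps=[
    {"jaw": -1, "dp": [0, 0, 0], "delta_rot": [0, 0, 0]},
  ],
)

```text
t: 11.95
tool_pos: [0.5649, -0.1108, 0.1078]
eef_rot: [179.9, -0.2, 14.9]
ft_force: [9.0, -2.4, 3.5]
grip_width: 0.0178
gripper_force: 59.2
```

The force jumped to about 9 N, so the jaws have closed and the arm is giving. I'll go about 11 degrees farther and hold.

Emit:
jog_arm(
  steps=[
    {"jaw": -1, "dp": [-0.25, -0.07, 0], "delta_rot": [0, 0, 0]},
  ],
)

```text
t: 12.05
tool_pos: [0.5587, -0.1109, 0.108]
eef_rot: [179.8, -0.3, 15.0]
ft_force: [11.5, -3.4, 1.2]
grip_width: 0.0183
gripper_force: 58.9
```

Emit:
jog_arm(
  steps=[
    {"jaw": -1, "dp": [-0.22, -0.08, 0], "delta_rot": [0, 0, 0]},
    {"jaw": -1, "dp": [0, 0, 0], "delta_rot": [0, 0, 0]},
    {"jaw": -1, "dp": [0, 0, 0], "delta_rot": [0, 0, 0]},
  ],
)

```text
t: 12.35
tool_pos: [0.5504, -0.1108, 0.1077]
eef_rot: [179.8, -0.2, 14.9]
ft_force: [8.2, -5.4, 2.8]
grip_width: 0.0183
gripper_force: 59.1
```

```bash
python3 - <<'E'
from h import *
o=bot.get_obs(); print(o["t"],o["tool_pos"],o["eef_rot"],o["ft_force"],o["ft_torque"])
W=Cam("wrist");cv2.imwrite("pics/w4.png",W.bgr)
E
```

```text
12.35 [ 0.55035834 -0.11077769  0.10770406] [ 1.79813183e+02 -1.57499841e-01  1.48994787e+01] [ 8.20074714 -5.35412719  2.79366157] [-1.1551051  -1.95366446 -0.01381225]
```

View pics/w4.png

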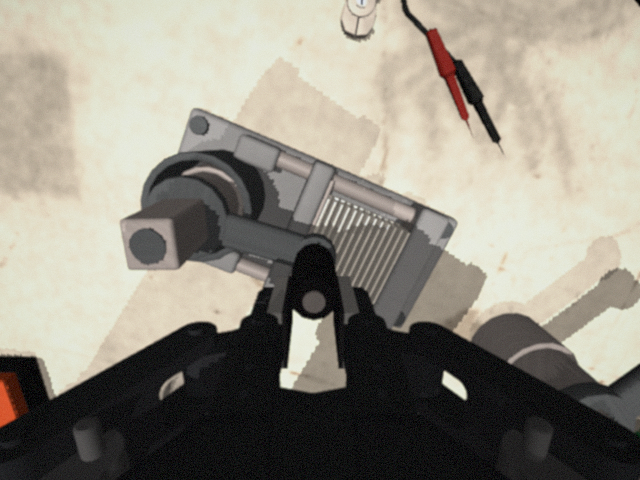

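The wrist view shows the crank standing in the tube with its boss at (150,240). The arm is swung over to the handle at (314,300), and the moving jaw is on the heat sink at (318,195). Next I'll compare the boss angle with the arm angle.

```bash
python3 - <<'E'
from h import *
W=Cam("wrist"); g=cv2.cvtColor(W.bgr,cv2.COLOR_BGR2GRAY)
c=W.bgr[190:285,105:235]; cv2.imwrite("pics/boss.png",cv2.resize(c,(780,570),interpolation=cv2.INTER_CUBIC))
E
```

```text
(no output)
```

View pics/boss.png

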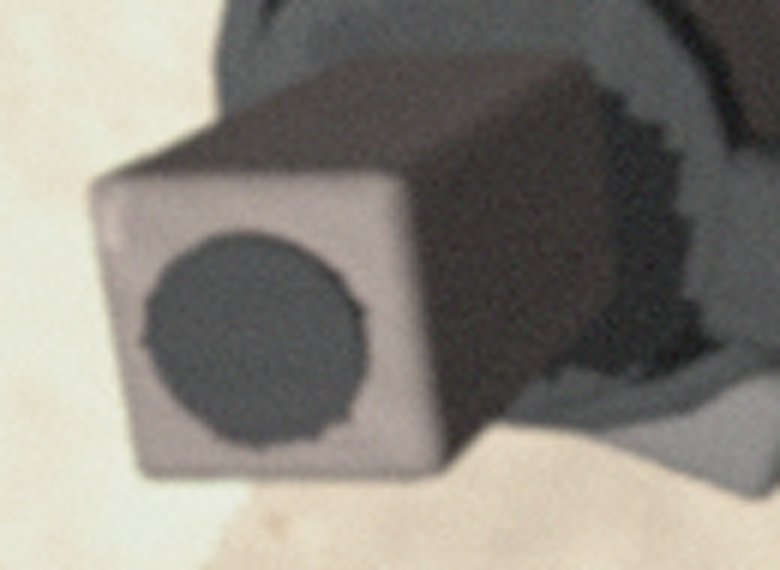

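The boss top corners are at crop (92,180), (400,175), (440,470) and (142,475).

```bash
python3 - <<'E'
from h import *
W=Cam("wrist"); C=[W.at((105+x/6,190+y/6),.141) for x,y in((92,180),(400,175),(440,470),(142,475))]
print(np.mean(C,0))
for i in range(4):
    e=(C[(i+1)%4]-C[i])[:2]; print(np.hypot(*e),np.degrees(np.arctan2(e[1],e[0]))%90)
E
```

```text
[ 0.55545899 -0.03706624  0.141     ]
0.02242816207065747 15.631075182743373
0.02217605376594679 16.38550499116448
0.022529015708451335 16.11111704451193
0.022363707854817012 16.122797965715996
```

The hub is at −74° and the arm at about −96°, so it has given about 0.38 rad. I'll ease the handle back, open halfway (the boss stands on the finger line), and lift off.

Emit:
jog_arm(
  steps=[
    {"jaw": -1, "dp": [0.24, 0.09, 0], "delta_rot": [0, 0, 0]},
    {"jaw": -1, "dp": [0.25, 0.07, 0], "delta_rot": [0, 0, 0]},
    {"jaw": -1, "dp": [0.18, 0.03, 0], "delta_rot": [0, 0, 0]},
    {"jaw": -1, "dp": [0, 0, 0], "delta_rot": [0, 0, 0]},
    {"jaw": -1, "dp": [0, 0, 0], "delta_rot": [0, 0, 0]},
  ],
)

```text
t: 13.0
tool_pos: [0.5718, -0.1099, 0.1077]
eef_rot: [179.9, -0.2, 14.9]
ft_force: [8.5, -0.6, 4.8]
grip_width: 0.018
gripper_force: 59.5
```

Emit:
jog_arm(
  steps=[
    {"jaw": 0, "dp": [0, 0, 0], "delta_rot": [0, 0, 0]},
    {"jaw": 0, "dp": [0, 0, 0], "delta_rot": [0, 0, 0]},
    {"jaw": 0, "dp": [0, 0, 0], "delta_rot": [0, 0, 0]},
    {"jaw": 0, "dp": [0, 0, 0], "delta_rot": [0, 0, 0]},
  ],
)

```text
t: 13.4
tool_pos: [0.5688, -0.1097, 0.1065]
eef_rot: [-180.0, 0.1, 14.9]
ft_force: [-0.1, -0.6, -0.5]
grip_width: 0.0426
gripper_force: 0.0
```

Released with zero force. Lifting straight up slowly first, then clear.

Emit:
jog_arm(
  steps=[
    {"jaw": 0, "dp": [0, 0, -0.3], "delta_rot": [0, 0, 0]},
    {"jaw": 0, "dp": [0, 0, -0.5], "delta_rot": [0, 0, 0]},
    {"jaw": 0, "dp": [0, 0, -0.8], "delta_rot": [0, 0, 0]},
    {"jaw": 0, "dp": [0, 0, -0.8], "delta_rot": [0, 0, 0]},
    {"jaw": 0, "dp": [0, 0, -0.8], "delta_rot": [0, 0, 0]},
    {"jaw": 0, "dp": [0, 0, -0.5], "delta_rot": [0, 0, 0]},
    {"jaw": 0, "dp": [0, 0, 0], "delta_rot": [0, 0, 0]},
    {"jaw": 0, "dp": [0, 0, 0], "delta_rot": [0, 0, 0]},
  ],
)

```text
t: 14.2
tool_pos: [0.5694, -0.1097, 0.2179]
eef_rot: [-180.0, -0.0, 14.9]
ft_force: [0.3, -1.0, -0.1]
grip_width: 0.0428
gripper_force: 0.0
```

```bash
python3 - <<'E'
from h import *
o=bot.get_obs(); print(o["t"],o["tool_pos"],o["ft_force"])
W=Cam("wrist");S=Cam("scene")
cv2.imwrite("pics/end.png",np.hstack([cv2.resize(W.bgr[60:420,80:560],(400,300)),cv2.resize(S.bgr[170:350,250:490],(400,300))]))
E
```

```text
14.2 [ 0.56943084 -0.10968915  0.2179284 ] [ 0.34852131 -1.01055935 -0.10959395]
```

View pics/end.png

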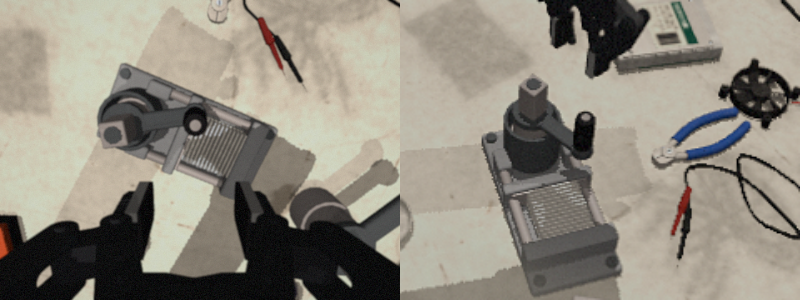

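The end view shows the crank seated upright in the tube (boss at right panel (532,90)), its arm back on line with the boss. The jaws are shut on the heat sink and the gripper is clear above, so I'm handing it in.

```bash
python3 -c "
from bench import bot
print(bot.close_job())"
```

```text
the job is handed in; nothing more can be done
None
```

I handed the job in at 14.2 s. The crank is seated in the tube, the jaws are closed on the heat sink, the torque arm gave by about 0.38 rad (0.15 needed) and sprang back, and the gripper has let go and is clear of everything.

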